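# Press the switch box lid home on its gasket and latch it

### The arm

A 6-joint arm with a two-finger parallel gripper is mounted at the origin on a cart in front of the work surface, level with it; the furniture and walls round the work are solid. World frame = base frame: x ahead of the robot, y to its left, z up, the work surface at z = 0. Lengths are in m, angles in degrees, forces in N, time in s.
With the tool pointing down it reaches from about 0.4 to 0.825 m from the base axis. Payload 7 kg.
Tool frame: the origin (TCP) lies midway between the tips of the shut fingers; the grasp point (between the pads) lies 19 mm behind it; z points along the fingers, y is the line along which they close (so a half turn about z gives the same grasp; the last joint's range is limited). The gripper opens to 88 mm and grips with 3 to 60 N. Pads are 19 mm wide; open, the fingers measure 130 mm over their backs; the gripper's body (78 mm by 193 mm) begins 47 mm behind the grasp point.
Start: joints at [-52.878, 20.546, 0.682, 0, -70.136, -16.507], TCP at [0.238, -0.632, 0.227] pointing down, gripper open.
Joint ranges: [-176.03, 176.03], [-82.01, 121.73], [-58.28, 71.71], [-173.87, 95.51], [-174.79, -0.11], [-173.66, 173.66]. Speed limits (degrees/s): [136.94, 136.94, 172.46, 180, 180, 180].

### API

Orientations are given as [roll, pitch, yaw] about the fixed x, y, z axes, in that order (R = Rz(yaw) Ry(pitch) Rx(roll)).
In Python, from plant import r gives the robot as it stands. The module is installed in compiled form; this text tells all that it offers.
- The arm moves only by the tool play_rows, never from a script. Its argument "rows" is a list of rows, each an object with "slide": the shift along the tool's x, y, z as a fraction of full scale, a list of three; "delta_rot": the turn, a rotation vector about the tool's x, y, z as a fraction of full scale, a list of three; "fingers": the opening, from -1 (shut) to 1 (fully open). In form: [{"slide": [x, y, z], "delta_rot": [rx, ry, rz], "fingers": fingers}, ...]. A call has 1 to 8 rows; each row shifts and turns the commanded pose from where the row before left it, along the tool's axes as they then stand; what a row does not reach is not made up. Full scale, the value 1, is 0.15 m for a shift and 0.08 rad for a turn. A row lasts 1/8 s, in which the tool goes at most 62.5 mm and 10.7 degrees, less where a joint would pass 70% of its speed; a pose out of reach is approached as far as the arm can. A call with a number of a shift or a turn outside -1 to 1 is refused whole. A call with a gripper value outside its range is refused whole. The fingers move at their own pace and stop on an object; "squeeze" is the grip in N (left out, the last holds). Time passes only in rows, so rows that do not move let the fingers close. It gives the time, the measured TCP pose, the force, the opening and the grip force at its end, in the units of the state.
- r.get_state(): the state, without advancing time (a new reading comes with each control period).
- r.capture(name): name is "side" or "top" or "wrist"; returns a dict with "image" (480x640x3 uint8, blue, green, red), "fx", "fy", "cx", "cy" (pixels), "distortion" ([k1, k2, p1, p2, k3] as OpenCV has them; the pictures are not rectified), "R" (3x3) and "t" (3): a world point X has camera coordinates R X + t; the wrist camera has in their place "T_tool_cam" (4x4, takes a point from camera to tool coordinates, whose origin is the TCP and whose axes are the flange's). Camera axes: x right, y down, z forward; pixel columns grow to the right and rows downward; lengths in m; the calibration is good to about 2 mm. A picture is of the moment at which its call begins: read the wrist's pose just before it. There is no depth.
- r.close_job(): hands the job in; it is judged then, once.
The state is a dict: "time_s": time; "joints": joint angles; "qd": joint speeds; "joint_torque": joint torques, N m; "tcp_pos": TCP position; "eef_rot": TCP orientation; "contact_force": force on the tool from outside, world axes, zero at the start; "moment": the same for the moment, N m; "gripper_width": finger opening in m; "gripper_force": force on a finger pad.
Only numpy, scipy, OpenCV 4.12 (cv2) and the standard library are available. Lean on these libraries where they do the work, as an engineer would, in place of code of your own. Each camera call takes 0.05 s, during which the arm holds its last target. There are 200 camera calls.

### The job

The grey switch box on the bench was left standing open. Swing its lid down and press down on its free edge until the lid is fully home on its rubber gasket, and only then turn the black T-handle on the lid clockwise, seen from above, to its stop to latch it. Leave everything else on the table where it is.

Things in the scene. Friction and masses are not known exactly. Their poses are not given: they have to be found in the camera images.
- switch_box: Grey plastic switch box lying on its back, screwed to the table: 200 mm (x) by 160 mm (y), walls 83 mm high, 94 mm high over the shut lid. Origin: centre of its underside, on the table top; z up; its +x points from the latch side (near the robot) to the hinge side. Beside it low screw lugs (to 101 mm from the centre line in y) and three short cable glands on the +y wall.
- lid (a joint): Angle of the lid (rad): 0 = fully home on its gasket, 1.25 = as far open as it goes. The lid is a flat plate 202 x 164 x 10 mm hinged along the far (+x) edge of the box; the hinge is stiff and the lid stays at whatever angle it is left. Swinging it takes about 4 N at the free edge; over the last 4 mm the gasket resists as well and the force rises to about 5 or 6 N at home, where there is a hard stop. Once pressed fully home it stays there.
- lid_pad (a point): Centre of the ribbed black thumb pad on the lid's upper face, 13 mm in from the middle of its free edge: the place to press. It is 191 mm from the hinge axis along the lid and 10 mm above the lid's underside; with the lid home it is 191 - 104 = 87 mm toward -x of the box origin and 94 mm above the table. Axes: x along the lid toward the hinge, z out of the lid's upper face.
- lid_hinge (a point): Point on the hinge axis, mid-width of the lid, level with the lid's underside: 104 mm toward +x of the box origin and 84 mm above the table. The hinge axis is level and runs along the box's y.
- latch (a joint): Angle of the T-handle (rad): 0 = unlatched, bar parallel to the free edge; grows as it turns clockwise seen from above the shut lid; 1.5 = latched, at its stop, bar pointing to the hinge. It turns easily (about 0.06 N m). Inside the lid its tongue swings under a steel keeper on the box wall, and passes freely only when the lid is home; on a lid that stands proud it runs hard against the keeper about half-way and can only be forced on.
- latch_grip (a point): Centre of the black bar of the T-handle, 72 mm long (y of this point) x 12 mm thick (x of this point) x 17 mm high, on the turning axis: 155 mm from the hinge axis along the lid, on the lid's middle line. Its centre is 27.5 mm above the lid's upper face (bar from 19 to 36 mm above it); with the lid home it is 121.5 mm above the table and 51 mm toward -x of the box origin.
- marker_pen: Black marker pen, 128 x 17 mm, lying left of the box; leave it. Origin: centre of its underside.
- pin_spanner: Flat dark steel two-pin spanner, 165 x 42 x 11 mm, lying right of the box; leave it. Origin: centre of its underside.
- felt_wheel: Cream felt wheel, 60 mm across and 25 mm high, lying right of the box; leave it. Origin: centre of its underside.
- sample_tile_1: Red granite sample tile, 56 x 56 x 10 mm, lying on the left of the table; leave it. Origin: centre of its underside.

How it is judged:
By the outcome, as a careful person would: the job done as asked, in the order asked, and still so for the second after the job is handed in, with the robot touching nothing.
It also fails if it takes over 48 s, if anything falls off the work surface, if the arm or the gripper's body presses on something with over 40 N, if the wrist force passes 120 N, or if a joint passes its speed limit or range.

## Working session

There is one attempt and no reset: what is moved stays moved. The work goes in short steps, Python scripts to look and compute and a tool call to move; the robot and the scene stay as the last step left them, time stands still between calls to the robot, and variables do not carry over. Pictures are saved under pics/ and viewed, at most 10 in all, crops included, and the job is handed in when it is done.

Besides the shell and the picture viewer there is one more tool, called after "Request:" as name(argument=value, ...), one argument or row to a line, values as JSON. play_rows: Moves the arm, as the interface text tells. Shift numbers are shares of 0.15 m and turn numbers shares of 0.08 rad, none past 1 either way. Its arguments: {"type":"object","properties":{"rows":{"type":"array"},"squeeze":{"type":"number"}},"required":["rows"]}

```bash
mkdir -p pics; python3 - <<'E'
from plant import r
import cv2,json
s=r.get_state(); print(s)
for n in("top","side"):
    c=r.capture(n); cv2.imwrite(f"pics/{n}0.png",c["image"]); print(n,{k:(v.tolist() if hasattr(v,'tolist') else v) for k,v in c.items() if k!="image"})
E
```

```text
{'time_s': 0.0, 'joints': array([-5.28788018e+01,  2.05891133e+01,  6.34561981e-01, -1.80966580e-02,
       -7.01323910e+01, -1.65062262e+01]), 'qd': array([ 0.08013338,  0.07346463, -0.09847852,  0.02074855,  0.04546519,
        0.03183653]), 'joint_torque': array([-2.57476012e-05, -5.82713449e+01,  2.93054062e+01,  6.99748322e+00,
        6.92470014e-03, -2.23899474e-04]), 'tcp_pos': array([ 0.23746155, -0.63136418,  0.22566121]), 'eef_rot': array([ 1.79911807e+02, -8.39306214e-03, -1.59391185e+02]), 'contact_force': array([ 0.52284636,  0.68982704, -0.5536447 ]), 'moment': array([ 0.05787228, -0.01934282,  0.03365947]), 'gripper_force': 0.0, 'gripper_width': 0.08747099406667475}
top {'fx': 478.67804494938963, 'fy': 478.67804494938963, 'cx': 311.15287631362213, 'cy': 241.88108079404853, 'distortion': [-0.06215223907938575, 0.0, 0.0, 0.0, 0.0], 'R': [[-0.014386055764414742, -0.9997650668188337, -0.01621272858824248], [-0.9972524414663791, 0.015524515034677422, -0.07243312379211597], [0.07266780159664299, 0.01512615620939248, -0.997241490316884]], 't': [0.11419701809815694, 0.6395843435337856, 0.9514711349852015]}
side {'fx': 502.05585136332763, 'fy': 502.05585136332763, 'cx': 318.39522498346537, 'cy': 240.85845839521662, 'distortion': [-0.08480353949864272, 0.0, 0.0, 0.0, 0.0], 'R': [[-0.9967657999569605, -0.07901292290945383, -0.014659401402020891], [-0.01877415642137907, 0.40632965394923715, -0.9135336574927924], [0.07813751395345554, -0.9103038890034457, -0.40649890353895873]], 't': [0.6406898519154864, 0.08044070141601324, 1.2396437922966528]}
```

View pics/top0.png

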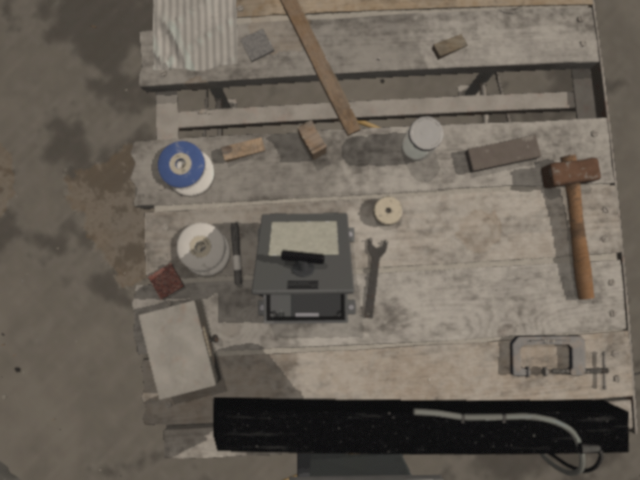

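View pics/side0.png

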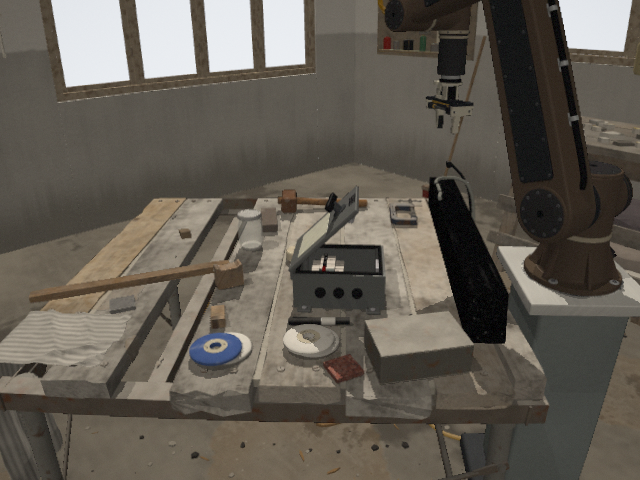

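The top view shows the box open, with the lid's free edge at about row 291 (cols 253–356), the handle near (302,257) and the rim's near edge at row 320. The side view shows the lid from its hinge near (292,268) up to (357,190). I'll take closer crops for the fit.

```bash
python3 - <<'E'
import cv2,numpy as np
a=cv2.imread("pics/top0.png")[200:335,240:372]; b=cv2.imread("pics/side0.png")[180:315,275:397+5]
f=lambda i:cv2.convertScaleAbs(cv2.resize(i,None,fx=3,fy=3,interpolation=cv2.INTER_CUBIC),alpha=1.6)
cv2.imwrite("pics/crop0.png",np.hstack([f(a),f(b)]))
E
```

```text
(no output)
```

View pics/crop0.png

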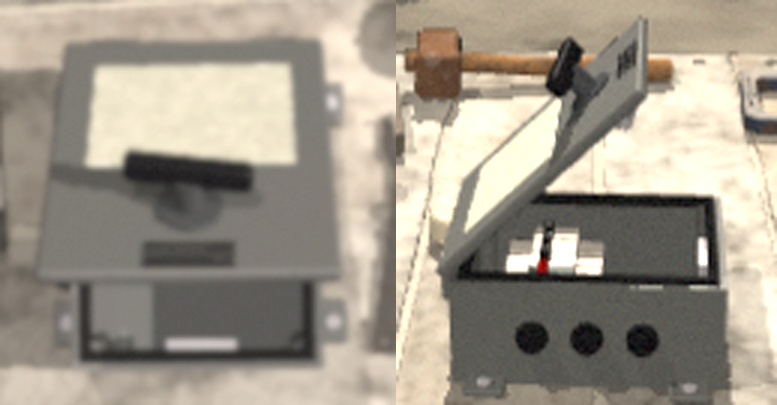

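```bash
cat >fit.py <<'E'
import numpy as np,cv2
from scipy.optimize import least_squares
from plant import r
C={n:r.capture(n) for n in("top","side")}
def proj(n,X):
    c=C[n];K=np.array([[c["fx"],0,c["cx"]],[0,c["fy"],c["cy"]],[0,0,1.]])
    return cv2.projectPoints(np.atleast_2d(X).astype(float),cv2.Rodrigues(np.array(c["R"]))[0],np.array(c["t"],float),K,np.array(c["distortion"],float))[0][:,0]
def lid(d,y,h,th): # distance from hinge, lateral, height above underside -> box frame
    return [.104-d*np.cos(th)+h*-np.sin(th)*-1,y,.084+d*np.sin(th)+h*np.cos(th)]
def world(p,P):
    c,s=np.cos(p[2]),np.sin(p[2]);return np.array([p[0]+c*P[0]-s*P[1],p[1]+s*P[0]+c*P[1],P[2]])
L=lambda d,y,h:(lambda th:lid(d,y,h,th)); B=lambda *P:(lambda th:P)
E
cat >f0.py <<'E'
from fit import *
obs=[("top",L(.204,.082,.01),(252.7,292)),("top",L(.204,-.082,.01),(353,291.5)),
("top",B(-.1,.08,.083),(266.7,320.7)),("top",B(-.1,-.08,.083),(346,320.3)),
("top",L(.191,0,.01),(302.7,284.7)),("top",L(.155,0,.0375),(302.7,257)),
("side",L(.204,-.082,.01),(358.3,186.7)),("side",L(.204,.082,0),(354.7,214)),
("side",B(-.1,.08,.083),(383,276)),("side",L(.191,0,.01),(352,201.3)),("side",L(.155,0,.0375),(331.3,202))]
def res(p): return np.concatenate([proj(n,world(p,P(p[3])))[0]-np.array(o) for n,P,o in obs])
s=least_squares(res,[.55,0.05,0,.8],loss="soft_l1");p=s.x
print(p,np.degrees(p[2:]));print(res(p).reshape(-1,2).round(1))
for nm,P in(("pad",lid(.191,0,.01,p[3])),("grip",lid(.155,0,.0375,p[3])),("padhome",lid(.191,0,.01,0)),("griphome",lid(.155,0,.0375,0))):print(nm,world(p,P).round(4))
# black beam height guess: intersect top pixel rows
for n,px,z in(("top",(400,400),.1),("top",(400,450),.0)):
    c=C[n];K=np.array([[c["fx"],0,c["cx"]],[0,c["fy"],c["cy"]],[0,0,1.]])
    u=cv2.undistortPoints(np.array([[px]],float),K,np.array(c["distortion"]))[0,0]
    R=np.array(c["R"]);o=-R.T@c["t"];d=R.T@[*u,1];print(n,px,o+d*(z-o[2])/d[2])
E
python3 f0.py
```

```text
[ 0.58675584  0.11537708 -0.01751965  0.7467551 ] [-1.00380208 42.78591543]
[[-1.2 -1.2]
 [ 1.1 -0.4]
 [-3.6  0. ]
 [ 1.5  0.9]
 [ 0.2  0.2]
 [ 0.4  0.1]
 [-0.9 -0.4]
 [ 3.9  0.8]
 [ 0.   0.4]
 [-0.1  0.4]
 [-0.1  1.2]]
pad [0.5574 0.1159 0.2211]
grip [0.6025 0.1151 0.2168]
padhome [0.4998 0.1169 0.094 ]
griphome [0.5358 0.1163 0.1215]
top (400, 400) [ 0.3405047  -0.05635315  0.1       ]
top (400, 450) [ 2.13036060e-01 -7.07610995e-02  1.11022302e-16]
```

Box at (0.587, 0.115) with yaw about −1° and the lid open about 43°; the pad height of 0.221 m agrees with the geometry. I'll approach above it.

Request:
play_rows(
  rows=[
    {"slide": [0, 0, -0.1], "delta_rot": [0, 0, 0.9], "fingers": -1},
    {"slide": [0, 0, -0.1], "delta_rot": [0, 0, 0.9], "fingers": -1},
    {"slide": [0, 0, -0.1], "delta_rot": [0, 0, 0.9], "fingers": -1},
    {"slide": [0, 0, -0.1], "delta_rot": [0, 0, 0.9], "fingers": -1},
    {"slide": [0, 0, -0.1], "delta_rot": [0, 0, 0.9], "fingers": -1},
    {"slide": [-0.134, 0.31, 0], "delta_rot": [0, 0, 0], "fingers": -1},
    {"slide": [-0.134, 0.31, 0], "delta_rot": [0, 0, 0], "fingers": -1},
    {"slide": [-0.134, 0.31, 0], "delta_rot": [0, 0, 0], "fingers": -1},
  ],
  squeeze=20,
)

```text
time_s: 1.2
tcp_pos: [0.2982, -0.4909, 0.3012]
eef_rot: [180.0, -0.0, 180.0]
contact_force: [1.5, 0.1, 0.4]
gripper_width: 0.013
gripper_force: 0.0
```

Request:
play_rows(
  rows=[
    {"slide": [-0.134, 0.31, 0], "delta_rot": [0, 0, 0], "fingers": -1},
    {"slide": [-0.134, 0.31, 0], "delta_rot": [0, 0, 0], "fingers": -1},
    {"slide": [-0.134, 0.31, 0], "delta_rot": [0, 0, 0], "fingers": -1},
    {"slide": [-0.134, 0.31, 0], "delta_rot": [0, 0, 0], "fingers": -1},
    {"slide": [-0.134, 0.31, 0], "delta_rot": [0, 0, 0], "fingers": -1},
    {"slide": [-0.134, 0.31, 0], "delta_rot": [0, 0, 0], "fingers": -1},
    {"slide": [-0.134, 0.31, 0], "delta_rot": [0, 0, 0], "fingers": -1},
    {"slide": [-0.134, 0.31, 0], "delta_rot": [0, 0, 0], "fingers": -1},
  ],
)

```text
time_s: 2.2
tcp_pos: [0.4591, -0.1186, 0.3018]
eef_rot: [180.0, 0.0, 180.0]
contact_force: [0.6, -0.4, -0.4]
gripper_width: 0.0004
gripper_force: 0.0
```

Request:
play_rows(
  rows=[
    {"slide": [-0.134, 0.31, 0], "delta_rot": [0, 0, 0], "fingers": -1},
    {"slide": [-0.134, 0.31, 0], "delta_rot": [0, 0, 0], "fingers": -1},
    {"slide": [-0.134, 0.31, 0], "delta_rot": [0, 0, 0], "fingers": -1},
    {"slide": [-0.134, 0.31, 0], "delta_rot": [0, 0, 0], "fingers": -1},
    {"slide": [0, 0, 0], "delta_rot": [0, 0, 0], "fingers": -1},
    {"slide": [0, 0, 0], "delta_rot": [0, 0, 0], "fingers": -1},
  ],
)

```text
time_s: 2.95
tcp_pos: [0.539, 0.0657, 0.3012]
eef_rot: [-180.0, -0.0, -180.0]
contact_force: [-0.2, 0.0, 0.0]
gripper_width: 0.0004
gripper_force: 0.0
```

Request:
play_rows(
  rows=[
    {"slide": [-0.167, 0.34, 0], "delta_rot": [0, 0, 0], "fingers": -1},
    {"slide": [0, 0, 0.24], "delta_rot": [0, 0, 0], "fingers": -1},
    {"slide": [0, 0, 0], "delta_rot": [0, 0, 0], "fingers": -1},
  ],
)

```text
time_s: 3.32
tcp_pos: [0.5626, 0.1153, 0.2633]
eef_rot: [-179.9, -0.3, 179.9]
contact_force: [0.2, -0.5, 0.1]
gripper_width: 0.0004
gripper_force: 0.0
```

```bash
python3 - <<'E'
from plant import r
import cv2,numpy as np
s=r.get_state();print(s["tcp_pos"],s["contact_force"])
w=r.capture("wrist");b=r.capture("side")["image"][130:320,265:425]
print(w["fx"],w["cx"],w["cy"],w["T_tool_cam"])
f=cv2.resize(b,(400,475),interpolation=cv2.INTER_CUBIC);g=cv2.resize(w["image"],(400,300))
cv2.imwrite("pics/c1.png",cv2.convertScaleAbs(np.hstack([f,np.vstack([g,np.zeros((175,400,3),np.uint8)])]),alpha=1.4))
E
```

```text
[0.56261636 0.11534928 0.26328233] [ 0.21596902 -0.46744205  0.11422049]
355.60108192939765 320.4611188717018 238.98858211829906 [[ 7.61279062e-04 -9.58312848e-01 -2.85719980e-01  7.79249419e-02]
 [ 9.99999224e-01  4.47871564e-04  1.16224773e-03  1.00277253e-03]
 [-9.85831078e-04 -2.85720643e-01  9.58312445e-01 -1.55761878e-01]
 [ 0.00000000e+00  0.00000000e+00  0.00000000e+00  1.00000000e+00]]
```

View pics/c1.png

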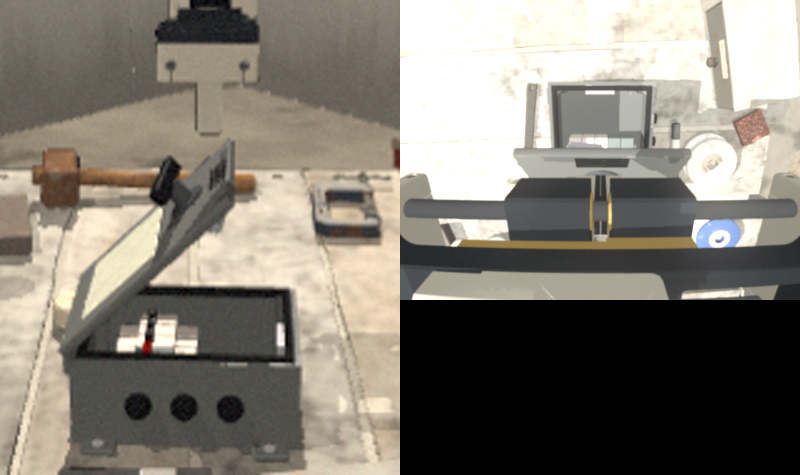

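The finger tips (side crop at (208,132)) sit over the pad (218,178), clear of the handle, and the wrist view shows them laterally centred on the pad. I'll start the swing.

Request:
play_rows(
  rows=[
    {"slide": [0, 0, 0.11], "delta_rot": [0, 0, 0], "fingers": -1},
    {"slide": [0, 0, 0.12], "delta_rot": [0, 0, 0], "fingers": -1},
    {"slide": [0.06, 0, 0.084], "delta_rot": [0, 0, 0], "fingers": -1},
    {"slide": [0.062, 0, 0.076], "delta_rot": [0, 0, 0], "fingers": -1},
    {"slide": [0, 0, 0], "delta_rot": [0, 0, 0], "fingers": -1},
  ],
)

```text
time_s: 4.05
tcp_pos: [0.545, 0.1164, 0.2068]
eef_rot: [180.0, -0.0, 180.0]
contact_force: [0.4, -0.1, 0.0]
gripper_width: 0.0002
gripper_force: 0.0
```

Request:
play_rows(
  rows=[
    {"slide": [0.055, 0, 0.105], "delta_rot": [0, 0, 0], "fingers": -1},
    {"slide": [0.05, 0, 0.084], "delta_rot": [0, 0, 0], "fingers": -1},
    {"slide": [0, 0, 0], "delta_rot": [0, 0, 0], "fingers": -1},
  ],
)

```text
time_s: 4.42
tcp_pos: [0.5294, 0.1166, 0.1781]
eef_rot: [-180.0, -0.1, -180.0]
contact_force: [-0.3, 0.2, -0.4]
gripper_width: 0.0001
gripper_force: 0.0
```

```bash
python3 - <<'E'
from plant import r
import cv2,numpy as np
s=r.get_state();print(s["tcp_pos"],s["contact_force"])
b=r.capture("side")["image"][130:320,265:425]
cv2.imwrite("pics/c2.png",cv2.convertScaleAbs(cv2.resize(b,(400,475),interpolation=cv2.INTER_CUBIC),alpha=1.4))
E
```

```text
[0.52943962 0.11658594 0.17806075] [-0.2942766   0.20385541 -0.43003362]
```

View pics/c2.png

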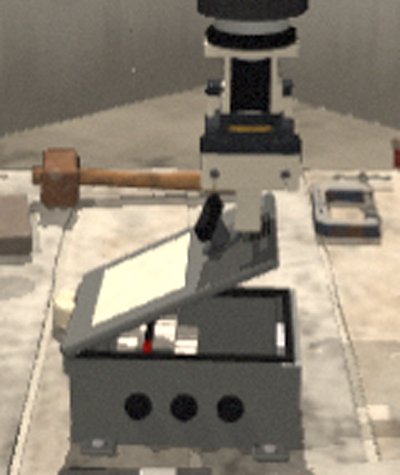

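The lid is following and is now at roughly 27°, with the tips (250,235) on the pad just clear of the handle (208,218). I'll continue along the arc.

Request:
play_rows(
  rows=[
    {"slide": [0.045, 0, 0.088], "delta_rot": [0, 0, 0], "fingers": -1},
    {"slide": [0.04, 0, 0.09], "delta_rot": [0, 0, 0], "fingers": -1},
    {"slide": [0.035, 0, 0.093], "delta_rot": [0, 0, 0], "fingers": -1},
    {"slide": [0.03, 0, 0.095], "delta_rot": [0, 0, 0], "fingers": -1},
    {"slide": [0.016, 0, 0.09], "delta_rot": [0, 0, 0], "fingers": -1},
    {"slide": [0, 0, 0], "delta_rot": [0, 0, 0], "fingers": -1},
  ],
)

```text
time_s: 5.22
tcp_pos: [0.5037, 0.1159, 0.1086]
eef_rot: [-179.9, -0.2, 180.0]
contact_force: [-0.4, 0.1, -0.4]
gripper_width: 0.0003
gripper_force: 0.0
```

Request:
play_rows(
  rows=[
    {"slide": [0, 0, 0.03], "delta_rot": [0, 0, 0], "fingers": -1},
    {"slide": [0, 0, 0.03], "delta_rot": [0, 0, 0], "fingers": -1},
    {"slide": [0, 0, 0.02], "delta_rot": [0, 0, 0], "fingers": -1},
  ],
)

```text
time_s: 5.6
tcp_pos: [0.5048, 0.1163, 0.098]
eef_rot: [-180.0, -0.1, 180.0]
contact_force: [-4.2, -1.1, 6.2]
gripper_width: 0.0007
gripper_force: 3.0
```

Request:
play_rows(
  rows=[
    {"slide": [0, 0, 0.02], "delta_rot": [0, 0, 0], "fingers": -1},
    {"slide": [0, 0, 0.01], "delta_rot": [0, 0, 0], "fingers": -1},
  ],
)

```text
time_s: 5.85
tcp_pos: [0.5052, 0.1163, 0.0958]
eef_rot: [-180.0, 0.0, -180.0]
contact_force: [-15.5, -1.4, 33.4]
gripper_width: 0.0006
gripper_force: 16.9
```

Request:
play_rows(
  rows=[
    {"slide": [0, 0, 0], "delta_rot": [0, 0, 0], "fingers": -1},
    {"slide": [0, 0, 0], "delta_rot": [0, 0, 0], "fingers": -1},
  ],
)

```text
time_s: 6.1
tcp_pos: [0.5051, 0.1163, 0.096]
eef_rot: [-180.0, 0.0, -180.0]
contact_force: [-13.1, -0.0, 25.5]
gripper_width: 0.0006
gripper_force: 13.4
```

```bash
python3 - <<'E'
from plant import r
import cv2,numpy as np
s=r.get_state();print(s["tcp_pos"],s["contact_force"],s["moment"])
b=r.capture("side")["image"][195:305,275:405]
w=r.capture("wrist")["image"][180:380,170:470]
cv2.imwrite("pics/c3.png",cv2.convertScaleAbs(np.vstack([cv2.resize(b,(520,330),interpolation=cv2.INTER_CUBIC),cv2.resize(w,(520,270))]),alpha=1.5))
E
```

```text
[0.50511721 0.11634228 0.09596576] [-13.14109522  -0.03896654  25.53859145] [-0.47660903  4.63378875 -0.00476955]
```

View pics/c3.png

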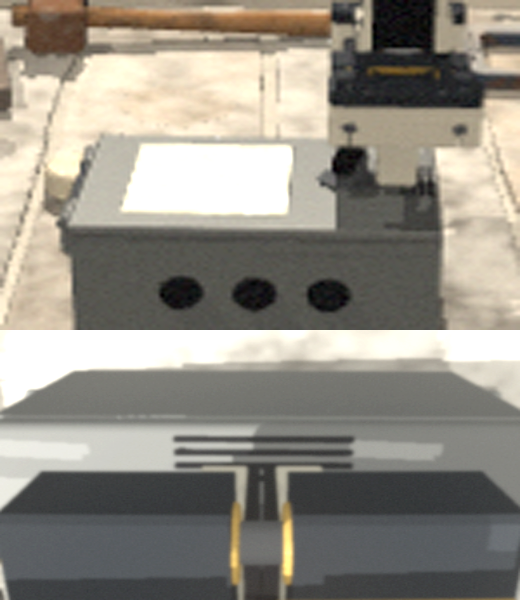

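The lid looks shut (no gap along the rim), but the tips are at the pad's inner edge with some sideways force. I'll shift 6 mm toward the free edge and press again.

Request:
play_rows(
  rows=[
    {"slide": [0, 0, -0.08], "delta_rot": [0, 0, 0], "fingers": -1},
    {"slide": [0.045, 0, 0], "delta_rot": [0, 0, 0], "fingers": -1},
    {"slide": [0, 0, 0], "delta_rot": [0, 0, 0], "fingers": -1},
  ],
)

```text
time_s: 6.58
tcp_pos: [0.498, 0.1166, 0.1054]
eef_rot: [180.0, -0.0, 180.0]
contact_force: [0.4, -0.7, -0.8]
gripper_width: 0.0003
gripper_force: 0.0
```

Request:
play_rows(
  rows=[
    {"slide": [0, 0, 0.04], "delta_rot": [0, 0, 0], "fingers": -1},
    {"slide": [0, 0, 0.02], "delta_rot": [0, 0, 0], "fingers": -1},
    {"slide": [0, 0, 0], "delta_rot": [0, 0, 0], "fingers": -1},
  ],
)

```text
time_s: 6.95
tcp_pos: [0.4984, 0.1165, 0.0961]
eef_rot: [-180.0, -0.1, 180.0]
contact_force: [-0.3, -0.2, 0.7]
gripper_width: 0.0006
gripper_force: 0.0
```

Request:
play_rows(
  rows=[
    {"slide": [0, 0, 0.01], "delta_rot": [0, 0, 0], "fingers": -1},
    {"slide": [0, 0, 0], "delta_rot": [0, 0, 0], "fingers": -1},
  ],
)

```text
time_s: 7.2
tcp_pos: [0.4986, 0.1166, 0.0952]
eef_rot: [-180.0, -0.0, 180.0]
contact_force: [0.5, 0.3, 1.1]
gripper_width: 0.0004
gripper_force: 0.0
```

Request:
play_rows(
  rows=[
    {"slide": [0, 0, 0.01], "delta_rot": [0, 0, 0], "fingers": -1},
    {"slide": [0, 0, 0], "delta_rot": [0, 0, 0], "fingers": -1},
  ],
)

```text
time_s: 7.45
tcp_pos: [0.4988, 0.1168, 0.0943]
eef_rot: [180.0, 0.0, -180.0]
contact_force: [-0.2, -0.6, 4.4]
gripper_width: 0.0004
gripper_force: 2.2
```

Request:
play_rows(
  rows=[
    {"slide": [0, 0, 0.01], "delta_rot": [0, 0, 0], "fingers": -1},
    {"slide": [0, 0, 0], "delta_rot": [0, 0, 0], "fingers": -1},
  ],
)

```text
time_s: 7.7
tcp_pos: [0.4988, 0.1168, 0.094]
eef_rot: [180.0, 0.1, -180.0]
contact_force: [-7.1, -0.6, 18.3]
gripper_width: 0.0004
gripper_force: 9.0
```

Request:
play_rows(
  rows=[
    {"slide": [0, 0, 0.01], "delta_rot": [0, 0, 0], "fingers": -1},
    {"slide": [0, 0, 0], "delta_rot": [0, 0, 0], "fingers": -1},
  ],
)

```text
time_s: 7.95
tcp_pos: [0.4989, 0.1168, 0.0937]
eef_rot: [180.0, 0.1, -179.9]
contact_force: [-12.7, 0.1, 31.2]
gripper_width: 0.0006
gripper_force: 15.7
```

Hard stop reached: 31 N with the TCP at z = 0.094, as it should be with the lid home. Next I lift, open the fingers, turn the tool and look at the bar.

Request:
play_rows(
  rows=[
    {"slide": [0, 0, -0.31], "delta_rot": [0, 0, 0], "fingers": -1},
    {"slide": [0, 0, -0.31], "delta_rot": [0, 0, 0], "fingers": -1},
    {"slide": [0, 0, -0.31], "delta_rot": [0, 0, -0.98], "fingers": 1},
    {"slide": [0, 0, 0], "delta_rot": [0, 0, -0.98], "fingers": 1},
    {"slide": [0, 0, 0], "delta_rot": [0, 0, -0.98], "fingers": 1},
    {"slide": [0, 0, 0], "delta_rot": [0, 0, -0.98], "fingers": 1},
    {"slide": [0, 0, 0], "delta_rot": [0, 0, -0.98], "fingers": 1},
    {"slide": [0, 0, 0], "delta_rot": [0, 0, -0.98], "fingers": 1},
  ],
)

```text
time_s: 8.95
tcp_pos: [0.4985, 0.1166, 0.2302]
eef_rot: [180.0, -0.0, -152.9]
contact_force: [0.4, 0.0, 0.1]
gripper_width: 0.055
gripper_force: 0.0
```

Request:
play_rows(
  rows=[
    {"slide": [0, 0, 0], "delta_rot": [0, 0, -0.98], "fingers": 1},
    {"slide": [0, 0, 0], "delta_rot": [0, 0, -0.98], "fingers": 1},
    {"slide": [0, 0, 0], "delta_rot": [0, 0, -0.98], "fingers": 1},
    {"slide": [0, 0, 0], "delta_rot": [0, 0, -0.98], "fingers": 1},
    {"slide": [0, 0, 0], "delta_rot": [0, 0, -0.98], "fingers": 1},
    {"slide": [0, 0, 0], "delta_rot": [0, 0, -0.98], "fingers": 1},
    {"slide": [0, 0, 0], "delta_rot": [0, 0, -0.98], "fingers": 1},
    {"slide": [0, 0, 0], "delta_rot": [0, 0, -0.98], "fingers": 1},
  ],
)

```text
time_s: 9.95
tcp_pos: [0.4986, 0.1167, 0.2302]
eef_rot: [180.0, 0.0, -117.0]
contact_force: [-0.2, -0.3, 0.3]
gripper_width: 0.0872
gripper_force: 0.0
```

Request:
play_rows(
  rows=[
    {"slide": [0, 0, 0], "delta_rot": [0, 0, -0.98], "fingers": 1},
    {"slide": [0, 0, 0], "delta_rot": [0, 0, -0.98], "fingers": 1},
    {"slide": [0, 0, 0], "delta_rot": [0, 0, -0.98], "fingers": 1},
    {"slide": [0, 0, 0], "delta_rot": [0, 0, -0.98], "fingers": 1},
    {"slide": [0, 0, 0], "delta_rot": [0, 0, -0.98], "fingers": 1},
    {"slide": [0, 0, 0], "delta_rot": [0, 0, -0.98], "fingers": 1},
    {"slide": [0, 0, 0], "delta_rot": [0, 0, 0], "fingers": 1},
  ],
)

```text
time_s: 10.82
tcp_pos: [0.4985, 0.1167, 0.2302]
eef_rot: [180.0, 0.0, -90.2]
contact_force: [-0.1, 0.6, 0.3]
gripper_width: 0.0875
gripper_force: 0.0
```

```bash
python3 - <<'E'
from plant import r
import cv2,numpy as np
s=r.get_state();print(s["tcp_pos"],s["eef_rot"],s["joints"],s["contact_force"])
w=r.capture("wrist");cv2.imwrite("pics/w4.png",w["image"])
b=r.capture("side")["image"][195:305,275:405]
cv2.imwrite("pics/s4.png",b)
cv2.imwrite("pics/c4.png",cv2.convertScaleAbs(np.hstack([cv2.resize(w["image"],(533,400)),cv2.resize(b,(260,400),interpolation=cv2.INTER_CUBIC)]),alpha=1.4))
E
```

```text
[0.49853041 0.11667689 0.23020869] [ 1.79994168e+02  5.43272956e-03 -9.02024846e+01] [ 3.51663698e+01  4.94285238e+00 -1.92363635e+01 -8.55655311e-03
 -6.58223955e+01 -3.53653496e+01] [-0.07040692  0.59595513  0.34437716]
```

View pics/c4.png

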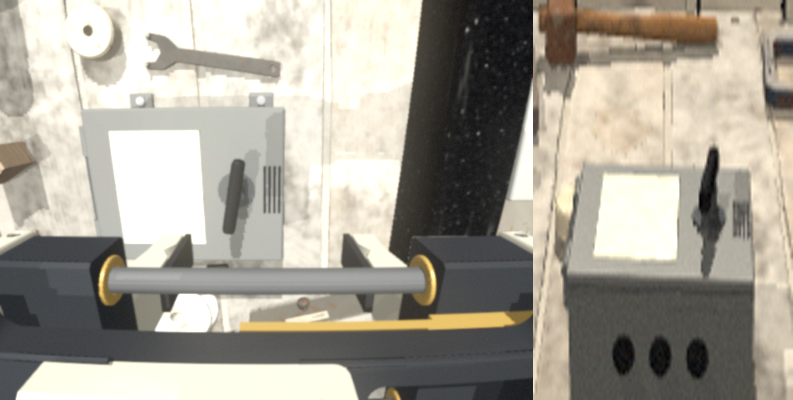

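The lid lies flat. In the wrist view the bar runs from about (286,192) to (275,278) full-size pixels and the pad centre is at about (325,228). I'll convert these to world positions.

```bash
python3 - <<'E'
from plant import r
import cv2,numpy as np
from scipy.spatial.transform import Rotation as Ro
s=r.get_state();w=r.capture("wrist")
K=np.array([[w["fx"],0,w["cx"]],[0,w["fy"],w["cy"]],[0,0,1]]);T=np.array(w["T_tool_cam"])
Rw=Ro.from_euler("xyz",s["eef_rot"],degrees=True).as_matrix();M=Rw@T[:3,:3];o=Rw@T[:3,3]+s["tcp_pos"]
def X(px,z):
    u=cv2.undistortPoints(np.array([[px]],float),K,np.array(w["distortion"]))[0,0];d=M@[*u,1];return o+d*(z-o[2])/d[2]
a,b=X((286,192),.13),X((275,278),.13);print(a,b,(a+b)/2,np.linalg.norm(a-b),np.degrees(np.arctan2(*(b-a)[:2])))
print("pad",X((325,228),.094))
im=w["image"];m=(cv2.cvtColor(im,cv2.COLOR_BGR2GRAY)[180:285,255:305]<45).astype(np.uint8)
n,l,st,c=cv2.connectedComponentsWithStats(m);i=1+st[1:,4].argmax();pts=np.argwhere(l==i)[:,::-1]+[255,180]
rr=cv2.minAreaRect(pts.astype(np.float32));print(st[i],rr,X(rr[0],.128))
E
```

```text
[0.52267105 0.08133105 0.13      ] [0.53337381 0.14847287 0.13      ] [0.52802243 0.11490196 0.13      ] 0.06798950709473878 9.057049956121881
pad [0.49403532 0.11795704 0.094     ]Traceback (most recent call last):
  File "<stdin>", line 12, in <module>
ValueError: attempt to get argmax of an empty sequence
```

Request:
play_rows(
  rows=[
    {"slide": [0.01, -0.21, 0], "delta_rot": [0, 0, 0], "fingers": 1},
    {"slide": [0, 0, 0.2], "delta_rot": [0, 0, 1], "fingers": 1},
    {"slide": [0, 0, 0.3], "delta_rot": [0, 0, 0.97], "fingers": 1},
    {"slide": [0, 0, 0.3], "delta_rot": [0, 0, 0], "fingers": 1},
    {"slide": [0, 0, 0], "delta_rot": [0, 0, 0], "fingers": 1},
  ],
)

```text
time_s: 11.6
tcp_pos: [0.528, 0.1139, 0.1075]
eef_rot: [179.7, -0.2, -99.3]
contact_force: [-0.0, 0.7, 0.7]
gripper_width: 0.0876
gripper_force: 0.0
```

Request:
play_rows(
  rows=[
    {"slide": [0, 0, 0], "delta_rot": [0, 0, 0], "fingers": -0.3},
    {"slide": [0, 0, 0], "delta_rot": [0, 0, 0], "fingers": -0.5},
    {"slide": [0, 0, 0], "delta_rot": [0, 0, 0], "fingers": -0.5},
    {"slide": [0, 0, 0], "delta_rot": [0, 0, 0], "fingers": -0.5},
  ],
)

```text
time_s: 12.1
tcp_pos: [0.5304, 0.1153, 0.1111]
eef_rot: [-179.9, 0.1, -99.2]
contact_force: [-0.1, -0.2, -0.0]
gripper_width: 0.0529
gripper_force: 0.0
```

```bash
python3 - <<'E'
from plant import r
import cv2,numpy as np
s=r.get_state();print(s["tcp_pos"],s["eef_rot"],s["contact_force"],s["gripper_width"])
w=r.capture("wrist")["image"]
b=r.capture("side")["image"][175:285,300:410]
cv2.imwrite("pics/c5.png",cv2.convertScaleAbs(np.hstack([cv2.resize(w,(400,300)),cv2.resize(b,(400,300),interpolation=cv2.INTER_CUBIC)]),alpha=1.4))
E
```

```text
[0.53044407 0.11528653 0.1111042 ] [-1.79939242e+02  5.11559942e-02 -9.91974817e+01] [-0.11136135 -0.19505835 -0.04916588] 0.052911809639187984
```

View pics/c5.png

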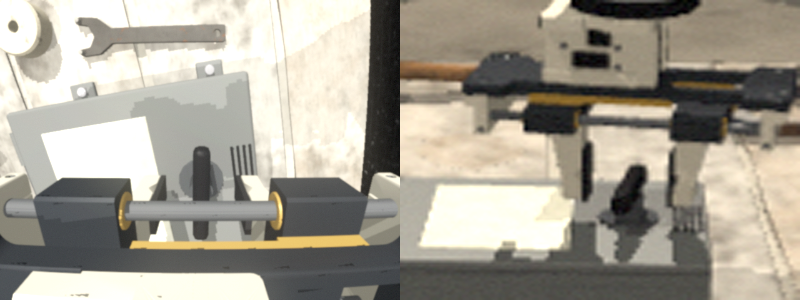

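The fingers straddle the bar evenly, with the bar at col 201 and the mid-gap at about 202, and they are square to it. I'll close them.

Request:
play_rows(
  rows=[
    {"slide": [0, 0, 0], "delta_rot": [0, 0, 0], "fingers": -1},
    {"slide": [0, 0, 0], "delta_rot": [0, 0, 0], "fingers": -1},
    {"slide": [0, 0, 0], "delta_rot": [0, 0, 0], "fingers": -1},
    {"slide": [0, 0, 0], "delta_rot": [0, 0, 0], "fingers": -1},
    {"slide": [0, 0, 0], "delta_rot": [0, 0, 0], "fingers": -1},
    {"slide": [0, 0, 0], "delta_rot": [0, 0, 0], "fingers": -1},
  ],
  squeeze=15,
)

```text
time_s: 12.95
tcp_pos: [0.5301, 0.1151, 0.1103]
eef_rot: [180.0, -0.0, -99.2]
contact_force: [-0.0, 0.1, 0.5]
gripper_width: 0.0169
gripper_force: 15.0
```

Width 16.9 mm instead of 12 mm, so the tips may be on the neck below the bar. I'll regrip 5 mm higher.

Request:
play_rows(
  rows=[
    {"slide": [0, 0, 0], "delta_rot": [0, 0, 0], "fingers": -0.3},
    {"slide": [0, 0, -0.033], "delta_rot": [0, 0, 0], "fingers": -0.3},
    {"slide": [0, 0, 0], "delta_rot": [0, 0, 0], "fingers": -1},
    {"slide": [0, 0, 0], "delta_rot": [0, 0, 0], "fingers": -1},
    {"slide": [0, 0, 0], "delta_rot": [0, 0, 0], "fingers": -1},
    {"slide": [0, 0, 0], "delta_rot": [0, 0, 0], "fingers": -1},
    {"slide": [0, 0, 0], "delta_rot": [0, 0, 0], "fingers": -1},
  ],
)

```text
time_s: 13.82
tcp_pos: [0.5301, 0.1152, 0.1154]
eef_rot: [-180.0, 0.0, -99.2]
contact_force: [-1.5, 0.3, 2.5]
gripper_width: 0.016
gripper_force: 15.0
```

Request:
play_rows(
  rows=[
    {"slide": [0, 0, 0], "delta_rot": [0, 0, 0.8], "fingers": -1},
    {"slide": [0, 0, 0], "delta_rot": [0, 0, 0.8], "fingers": -1},
    {"slide": [0, 0, 0], "delta_rot": [0, 0, 0.8], "fingers": -1},
    {"slide": [0, 0, 0], "delta_rot": [0, 0, 0.8], "fingers": -1},
    {"slide": [0, 0, 0], "delta_rot": [0, 0, 0], "fingers": -1},
  ],
)

```text
time_s: 14.45
tcp_pos: [0.5298, 0.1152, 0.1153]
eef_rot: [180.0, -0.0, -113.8]
contact_force: [-3.2, 3.1, 3.5]
gripper_width: 0.0157
gripper_force: 15.0
```

```bash
python3 - <<'E'
from plant import r
import cv2,numpy as np
s=r.get_state();print(s["tcp_pos"],s["eef_rot"],s["contact_force"],s["moment"],s["gripper_width"])
w=r.capture("wrist")["image"]
b=r.capture("side")["image"][175:285,300:410]
cv2.imwrite("pics/c6.png",cv2.convertScaleAbs(np.hstack([cv2.resize(w[180:420,220:420],(400,480)),cv2.resize(b,(400,480),interpolation=cv2.INTER_CUBIC)]),alpha=1.4))
E
```

```text
[0.52982003 0.11519477 0.11528621] [ 1.79974960e+02 -4.81593511e-03 -1.13841615e+02] [-3.20373313  3.11992986  3.54229878] [0.71103667 1.44136876 0.08462486] 0.015700302004894303
```

View pics/c6.png

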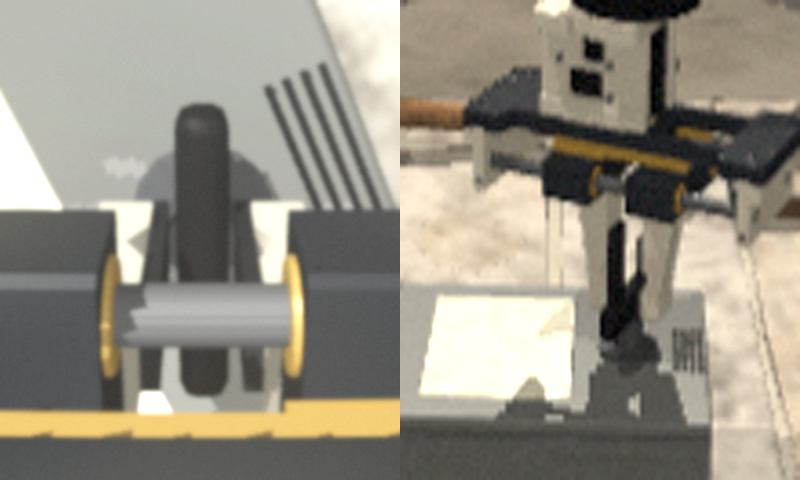

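The bar turns with the gripper: it still runs straight up the wrist crop, at col 202. I'll continue and watch the moment.

Request:
play_rows(
  rows=[
    {"slide": [0, 0, 0], "delta_rot": [0, 0, 0.8], "fingers": -1},
    {"slide": [0, 0, 0], "delta_rot": [0, 0, 0.8], "fingers": -1},
    {"slide": [0, 0, 0], "delta_rot": [0, 0, 0.8], "fingers": -1},
    {"slide": [0, 0, 0], "delta_rot": [0, 0, 0.8], "fingers": -1},
    {"slide": [0, 0, 0], "delta_rot": [0, 0, 0.8], "fingers": -1},
    {"slide": [0, 0, 0], "delta_rot": [0, 0, 0.8], "fingers": -1},
  ],
)

```text
time_s: 15.3
tcp_pos: [0.5295, 0.1154, 0.1152]
eef_rot: [179.9, -0.0, -135.9]
contact_force: [-6.5, 4.3, 5.1]
gripper_width: 0.0159
gripper_force: 15.0
```

```bash
python3 - <<'E'
from plant import r
s=r.get_state();print(s["tcp_pos"],s["eef_rot"],s["contact_force"],s["moment"],s["gripper_width"])
E
```

```text
[0.52949155 0.11539765 0.11521536] [ 1.79946321e+02 -2.47034958e-02 -1.35920098e+02] [-6.51330085  4.31606779  5.06256229] [1.6042072  2.45716089 0.04115579] 0.015873912914439913
```

Request:
play_rows(
  rows=[
    {"slide": [0, 0, 0], "delta_rot": [0, 0, 0.8], "fingers": -1},
    {"slide": [0, 0, 0], "delta_rot": [0, 0, 0.8], "fingers": -1},
    {"slide": [0, 0, 0], "delta_rot": [0, 0, 0.8], "fingers": -1},
    {"slide": [0, 0, 0], "delta_rot": [0, 0, 0.8], "fingers": -1},
    {"slide": [0, 0, 0], "delta_rot": [0, 0, 0.8], "fingers": -1},
    {"slide": [0, 0, 0], "delta_rot": [0, 0, 0.8], "fingers": -1},
    {"slide": [0, 0, 0], "delta_rot": [0, 0, 0.8], "fingers": -1},
    {"slide": [0, 0, 0], "delta_rot": [0, 0, 0.8], "fingers": -1},
  ],
)

```text
time_s: 16.3
tcp_pos: [0.5292, 0.1159, 0.1152]
eef_rot: [179.9, -0.0, -165.3]
contact_force: [-8.5, 7.0, 6.6]
gripper_width: 0.0159
gripper_force: 15.0
```

```bash
python3 - <<'E'
from plant import r
s=r.get_state();print(s["tcp_pos"],s["eef_rot"],s["contact_force"],s["moment"],s["gripper_width"])
E
```

```text
[0.52924097 0.11593846 0.11519906] [ 1.79918354e+02 -4.81781478e-02 -1.65258018e+02] [-8.49329507  7.02014923  6.55143591] [2.6891296  3.12511421 0.09508809] 0.015860561220223616
```

Request:
play_rows(
  rows=[
    {"slide": [0, 0, 0], "delta_rot": [0, 0, 0.5], "fingers": -1},
    {"slide": [0, 0, 0], "delta_rot": [0, 0, 0.4], "fingers": -1},
  ],
)

```text
time_s: 16.55
tcp_pos: [0.5292, 0.116, 0.1152]
eef_rot: [179.9, -0.1, -169.3]
contact_force: [-8.8, 8.1, 6.6]
gripper_width: 0.0158
gripper_force: 15.0
```

```bash
python3 - <<'E'
from plant import r
s=r.get_state();print(s["tcp_pos"],s["eef_rot"],s["contact_force"],s["moment"],s["gripper_width"])
E
```

```text
[0.52920122 0.11602471 0.11517471] [ 1.79915954e+02 -5.40286874e-02 -1.69327379e+02] [-8.82525032  8.09524203  6.57564231] [2.82375071 3.1872214  0.03639968] 0.015801918864156685
```

Request:
play_rows(
  rows=[
    {"slide": [0, 0, 0], "delta_rot": [0, 0, 0.6], "fingers": -1},
    {"slide": [0, 0, 0], "delta_rot": [0, 0, 0.6], "fingers": -1},
    {"slide": [0, 0, 0], "delta_rot": [0, 0, 0.4], "fingers": -1},
    {"slide": [0, 0, 0], "delta_rot": [0, 0, 0], "fingers": -1},
  ],
)

```text
time_s: 17.05
tcp_pos: [0.5292, 0.1162, 0.1152]
eef_rot: [179.9, -0.1, -176.6]
contact_force: [-8.4, 7.1, 6.1]
gripper_width: 0.0156
gripper_force: 15.0
```

```bash
python3 - <<'E'
from plant import r
s=r.get_state();print(s["tcp_pos"],s["eef_rot"],s["contact_force"],s["moment"],s["gripper_width"])
E
```

```text
[0.5292166  0.11617104 0.11518964] [ 1.79912641e+02 -5.93813390e-02 -1.76619762e+02] [-8.36969159  7.08274273  6.13143927] [3.03004867 3.26631075 0.04925726] 0.015611997541573342
```

Request:
play_rows(
  rows=[
    {"slide": [0, 0, 0], "delta_rot": [0, 0, 0.4], "fingers": -1},
    {"slide": [0, 0, 0], "delta_rot": [0, 0, 0.3], "fingers": -1},
    {"slide": [0, 0, 0], "delta_rot": [0, 0, 0], "fingers": -1},
  ],
)

```text
time_s: 17.42
tcp_pos: [0.5292, 0.1163, 0.1152]
eef_rot: [179.9, -0.1, -179.8]
contact_force: [-7.9, 8.7, 7.4]
gripper_width: 0.0158
gripper_force: 15.0
```

```bash
python3 - <<'E'
from plant import r
s=r.get_state();print(s["tcp_pos"],s["eef_rot"],s["contact_force"],s["moment"],s["gripper_width"])
E
```

```text
[0.52919377 0.11625491 0.11518507] [ 1.79909850e+02 -6.47930505e-02 -1.79811645e+02] [-7.92621653  8.73166068  7.42021195] [3.18782394 3.31320222 0.1341199 ] 0.0157644115676609
```

Request:
play_rows(
  rows=[
    {"slide": [0, 0, 0], "delta_rot": [0, 0, 0.5], "fingers": -1},
    {"slide": [0, 0, 0], "delta_rot": [0, 0, 0.5], "fingers": -1},
    {"slide": [0, 0, 0], "delta_rot": [0, 0, 0], "fingers": -1},
  ],
)

```text
time_s: 17.8
tcp_pos: [0.5298, 0.1164, 0.1152]
eef_rot: [179.9, -0.0, 175.6]
contact_force: [-6.1, 8.0, 4.2]
gripper_width: 0.0157
gripper_force: 15.0
```

```bash
python3 - <<'E'
from plant import r
import cv2,numpy as np
s=r.get_state();print(s["tcp_pos"],s["eef_rot"],s["contact_force"],s["moment"],s["gripper_width"])
w=r.capture("wrist")["image"]
b=r.capture("side")["image"][175:285,300:410]
cv2.imwrite("pics/c7.png",cv2.convertScaleAbs(np.hstack([cv2.resize(w[180:420,220:420],(400,480)),cv2.resize(b,(400,480),interpolation=cv2.INTER_CUBIC)]),alpha=1.4))
E
```

```text
[0.52980554 0.11637179 0.11522974] [ 1.79901464e+02 -1.34443016e-02  1.75599703e+02] [-6.14791842  7.99201803  4.17383095] [2.97097868 2.36860046 0.22473218] 0.0156777862495774
```

The moment rose to 0.22 N·m against the stop. I'll release, lift and take the last look.

Request:
play_rows(
  rows=[
    {"slide": [0, 0, 0], "delta_rot": [0, 0, 0], "fingers": 1},
    {"slide": [0, 0, 0], "delta_rot": [0, 0, 0], "fingers": 1},
    {"slide": [0, 0, 0], "delta_rot": [0, 0, 0], "fingers": 1},
    {"slide": [0, 0, 0], "delta_rot": [0, 0, 0], "fingers": 1},
    {"slide": [0, 0, -0.25], "delta_rot": [0, 0, 0], "fingers": 1},
    {"slide": [0, 0, -0.35], "delta_rot": [0, 0, 0], "fingers": 1},
    {"slide": [0, 0, -0.35], "delta_rot": [0, 0, 0], "fingers": 1},
  ],
)

```text
time_s: 18.77
tcp_pos: [0.5299, 0.1148, 0.2592]
eef_rot: [-180.0, -0.0, 175.5]
contact_force: [0.6, -0.2, -0.9]
gripper_width: 0.0804
gripper_force: 0.0
```

Request:
play_rows(
  rows=[
    {"slide": [0.2, -0.3, -0.1], "delta_rot": [0, 0, 0], "fingers": 1},
    {"slide": [0.2, -0.3, 0], "delta_rot": [0, 0, 0], "fingers": 1},
    {"slide": [0.1, -0.3, 0], "delta_rot": [0, 0, 0], "fingers": 1},
    {"slide": [0, -0.3, 0], "delta_rot": [0, 0, 0], "fingers": 1},
    {"slide": [0, 0, 0], "delta_rot": [0, 0, 0], "fingers": 1},
  ],
)

```text
time_s: 19.4
tcp_pos: [0.4407, -0.0608, 0.2731]
eef_rot: [180.0, 0.0, 175.4]
contact_force: [0.5, 0.2, 0.1]
gripper_width: 0.0873
gripper_force: 0.0
```

```bash
python3 - <<'E'
from plant import r
import cv2,numpy as np
s=r.get_state();print(s["tcp_pos"],s["contact_force"],s["gripper_width"])
t=r.capture("top")["image"][195:335,225:400]
b=r.capture("side")["image"][175:315,275:405]
cv2.imwrite("pics/c8.png",cv2.convertScaleAbs(np.hstack([cv2.resize(t,(420,336),interpolation=cv2.INTER_CUBIC),cv2.resize(b,(364,336),interpolation=cv2.INTER_CUBIC)]),alpha=1.5))
E
```

```text
[ 0.44066069 -0.06078725  0.27308794] [0.50599811 0.21685683 0.05561678] 0.08734387771044691
```

View pics/c8.png

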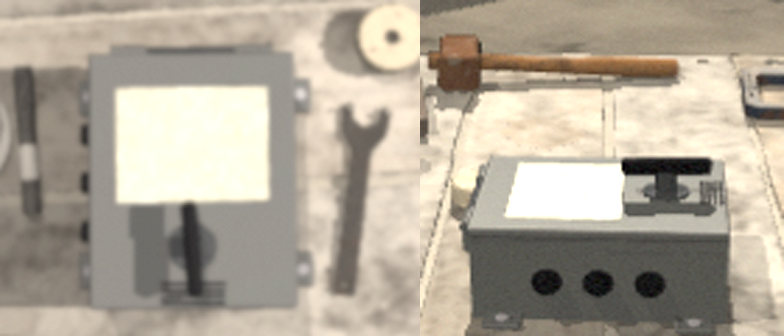

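The picture shows the lid shut. The bar points to the hinge from (195,292) to (187,205), about 5° of lean, where 4–5° is expected at 1.5 rad. I'll do one numeric check before handing in.

```bash
cat >chk.py <<'E'
from fit import *
c=C["top"];g=cv2.cvtColor(c["image"],cv2.COLOR_BGR2GRAY)
x0,y0,x1,y1=295,275,315,318
m=(g[y0:y1,x0:x1]<30).astype(np.uint8);n,l,st,_=cv2.connectedComponentsWithStats(m)
i=1+st[1:,4].argmax();P=(np.argwhere(l==i)[:,::-1]+[x0,y0]).astype(np.float32)
v=cv2.fitLine(P,cv2.DIST_L2,0,.01,.01).ravel();print(st[i],v,"bar lean deg",np.degrees(np.arctan(v[0]/v[1])))
for a in(1.3,1.4,1.5):
    cx,L_=np.array([-.055,0,.128]),.036; d=np.array([np.sin(a),np.cos(a),0])*L_
    q=[proj("top",world((.587,.115,-.0175),cx+k*d))[0] for k in(-1,1)];e=q[1]-q[0];print(a,q[0].round(1),q[1].round(1),np.degrees(np.arctan(e[0]/e[1])))
E
python3 chk.py
```

```text
[ 7 19  2  7  8] [1.3330743e-01 9.9107474e-01 3.0275000e+02 2.9687500e+02] bar lean deg 7.6607575
1.3 [310.1 317.4] [299.6 278.8] 15.22704125227209
1.4 [308.1 317.9] [301.5 278.4] 9.521213117145658
1.5 [306.1 318.1] [303.5 278.2] 3.8169008256351873
```

```bash
cat >>chk.py <<'E'
ys=np.arange(283,313);w=np.clip(62-g[283:313,298:312].astype(float),0,None);xs=(w*np.arange(298,312)).sum(1)/w.sum(1)
print(g[298,294:316],xs.round(1));k=np.isfinite(xs);print(np.degrees(np.arctan(np.polyfit(ys[k],xs[k],1)[0])))
E
python3 chk.py|tail -6
```

```text
1.4 [308.1 317.9] [301.5 278.4] 9.521213117145658
1.5 [306.1 318.1] [303.5 278.2] 3.8169008256351873
[69 62 55 51 51 50 48 40 31 28 31 33 35 39 51 60 64 68 70 72 77 88] [303.1 303.2 303.3 303.5 303.6 303.8 303.9 303.9 303.8 303.9 303.8 303.5
 303.3 303.3 303.3 303.4 303.6 303.7 303.9 304.6 304.8 304.9 305.  304.9
 305.1 305.3 305.3 305.4 305.4 305.7]
4.6098225997685995
```

```bash
python3 -c "
from plant import r
print(r.close_job())"
```

```text
the job is handed in; nothing more can be done
None
```

The lid was pressed home against its hard stop, then the T-handle was turned clockwise to its stop (about 1.49 of 1.5 rad by the top camera). The arm was withdrawn clear and the job handed in at about 20 s; the result of the judging was not shown.

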